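# Build the sample pad and hold the colour reader's boom on its mark

### The arm

A 7-joint arm with a two-finger parallel gripper is mounted at the origin on the work surface. World frame = base frame: x ahead of the robot, y to its left, z up, the work surface at z = 0. Lengths are in m, angles in rad, forces in N, time in s.
With the tool pointing down it reaches from about 0.35 to 0.9 m from the base axis. Payload 19.9 kg.
Tool frame: the origin (TCP) lies between the finger pads; the fingertips stand 14 mm ahead of it and the grasp point (between the pads) lies 5 mm behind it (bot.tip_extent is the z of the fingertips in the tool frame, in m); z points along the fingers, y is the line along which they close (so a half turn about z gives the same grasp; the last joint's range is limited). The gripper opens to 94 mm and grips with 3 to 60 N. Pads are 16 mm wide; open, the fingers measure 119 mm over their backs; the gripper's body (75 mm by 177 mm) begins 78 mm behind the grasp point.
Start: joints at [-1.319, 0.417, -0.01, 1.614, 0.005, 1.111, -0.053], TCP at [0.18, 0.598, 0.219] pointing down, gripper open.
Joint ranges: [-2.81, 2.81], [-0.39, 2.02], [-1.27, 1.25], [0.06, 2.57], [-1.19, 4.33], [0.19, 2], [-2.82, 2.82]. Speed limits (rad/s): [1.89, 1.89, 2.39, 2.39, 3.01, 3.01, 3.01].

### API

Orientations are given as a rotation vector (axis times angle).
In Python, from station import bot gives the robot as it stands. The module is installed in compiled form; this text tells all that it offers.
- The arm moves only by the shell command python3 -m inch 'ROWS' [FORCE]. ROWS is JSON, a list that holds one entry, the list of rows, each a list of 7 numbers: the shift along the tool's x, y, z as a fraction of full scale, then the turn, a rotation vector about the tool's x, y, z as a fraction of full scale, then the opening, from 0 (shut) to 1 (fully open). A call has 1 to 20 rows; each row shifts and turns the commanded pose from where the row before left it, along the tool's axes as they then stand; what a row does not reach is not made up. Full scale, the value 1, is 5 cm for a shift and 0.1 rad for a turn. A row lasts 1/10 s, in which the tool goes at most 50 mm and 8.59 degrees, less where a joint would pass 70% of its speed; a pose out of reach is approached as far as the arm can. A call with a number of a shift or a turn outside -1 to 1 is refused whole. A call with a gripper value outside its range is refused whole. The fingers move at their own pace and stop on an object; FORCE is the grip in N (left out, the last holds). Time passes only in rows, so rows that do not move let the fingers close. It gives the time, the measured TCP pose, the force, the opening and the grip force at its end, in the units of the state.
- bot.read_state(): the state, without advancing time (a new reading comes with each control period).
- bot.read_camera(name): name is "scene" or "top" or "wrist"; returns the picture (400x640x3 uint8, blue, green, red); there is no depth.
- bot.camera_info(name): a dict with "fx", "fy", "cx", "cy" (pixels), "T" (4x4, takes a point from camera to world coordinates); the wrist camera has in their place "hand_eye" (4x4, takes a point from camera to tool coordinates, whose origin is the TCP and whose axes are the flange's). Camera axes: x right, y down, z forward; pixel columns grow to the right and rows downward; lengths in m; the calibration is good to about 2 mm. A picture is of the moment at which its call begins: read the wrist's pose just before it. camera_info takes no time and is no camera call.
- bot.sign_off(): hands the job in; it is judged then, once.
The state is a dict: "time_s": time; "qpos": joint angles; "joint_vel": joint speeds; "joint_efforts": joint torques, N m; "tool_pos": TCP position; "orientation": TCP orientation; "force": force on the tool from outside, world axes, zero at the start; "torque": the same for the moment, N m; "grip_width": finger opening in m; "grasp_force": force on a finger pad.
Only numpy, scipy, OpenCV 4.12 (cv2) and the standard library are available. Lean on these libraries where they do the work, as an engineer would, in place of code of your own. Each camera call takes 0.05 s, during which the arm holds its last target. There are 200 camera calls.

### The job

The colour reader needs a pad of three white plaques: stack the two that lie on the bench squarely, edges flush, on the one already in the reader's nest, leaving the jar, the beaker and the black calibration trap where they stand. Then pinch the grip of the telescoping boom so that its lock button is pressed in, and draw the boom out to the 150 mm mark of its scale (the third long mark after the zero mark), which brings the reading head over the pad. Finish while still holding the boom steady there, because its return spring would pull it home.

Things in the scene. Friction and masses are not known exactly. Their poses are not given: they have to be found in the camera images.
- reader: benchtop colour reader, fixed. Grey base plate, top 25 mm above the bench; white housing at its -y end carrying a square aluminium sleeve (42 mm, axis 128 mm above the bench) from which the boom telescopes along the reader's +y. Origin: at bench level under the nest centre; z up; yaw within 0.25 rad. Seen from it the base spans x -78..78, y -430..60 mm, the sleeve y -437..-232 mm
- nest (a point): centre of the floor of the sample nest, 25 mm above the bench, straight above the reader's origin. The floor is 58 x 83 mm (long side along the reader's y), with aluminium lips 4 mm high and 5 mm wide round it, open at the corners
- mouth (a point): middle of the upper edge of the sleeve's mouth, 149 mm above the bench, where a dark index line lies on the sleeve's top. The boom's scale is read here: the reading is the mark just emerging from the mouth
- boom (a joint): boom travel (m) along the reader's +y: 0 parked and locked, stop at 0.17. Equals the reading of the scale on top of the steel inner tube (short mark every 10 mm, long one every 50; the long zero mark is at the mouth when parked). A spring pulls it back with 4 N parked, 5 N at 150 mm; drag 2 N at 0.1 m/s. Let go, it runs home and locks itself. Locked, it gives 2 mm at most
- lock (a joint): travel of the lock button in the grip (m): 0 out, 0.006 flush with the grip's side, limit 0.0065. The boom is free once it is in by 3.5 mm and until then stays locked. Its spring pushes back with 2 N (out) to 5 N (flush). It is needed in until the boom is out some 30 mm; a firm pinch keeps it in all the way
- grip (a point): centre of the boom's grip, 128 mm above the bench; moves with the boom. Black block 36 (reader's x) x 40 (y) x 54 mm (z). The lock button stands 6 mm proud of the middle of its +x side: 42 mm wide over the button, 36 with it flush. Pinch it across x from above, centred on and level with this point. Head begins 29 mm to +y of it; parked, the sleeve ends 26 mm to -y. Free at both sides
- lock_face (a point): middle of the round outer face (18 mm across) of the lock button, at the height of grip; it faces the reader's +x and is pressed towards -x
- aperture (a point): centre of the underside of the reading head, 62 mm above the bench, 56 mm to +y of grip; moves with the boom. The head is an upright cylinder 54 mm across, white with a black snout, top 150 mm above the bench. At 150 mm it stands over the nest centre; parked, 123 mm lie between its near face and the nest centre. It clears a pad of three plaques by 19 mm
- plaque_nest: white plastic sample plaque 55 x 80 x 6 mm (x, y, z), 32 g, loose in the nest with about 1.5 mm of play each way; origin at the centre of its underside, z up; a half turn makes no difference to any plaque
- plaque_1: the same kind of plaque (55 mm along its x, 80 mm along its y, 6 mm thick, 32 g), lying flat on the bench to the left of the reader; origin at the centre of its underside
- plaque_2: a third plaque like plaque_1, also flat on the bench to the left; origin at the centre of its underside
- jar: bystander: capped glass sample jar, 56 mm across, 75 mm high, upright; origin at the centre of its underside
- beaker: bystander: clear plastic beaker, 70 mm across the rim, 85 mm high, upright; origin at the centre of its underside
- black_trap: bystander: black calibration trap, a stepped plastic cap on a steel flange, 56 mm across and 42 mm high; origin at the centre of its underside
Not all that is in view belongs to the job. What is shaped like the plaque_2 but blue, pink or turquoise is not meant.

How it is judged:
By the outcome, as a careful person would: the job done as asked, in the order asked, and still so for the second after the job is handed in, while the arm keeps its last pose, push and grip.
It also fails if it takes over 69 s, if anything falls off the work surface, if the arm or the gripper's body presses on something with over 40 N, if the wrist force passes 120 N, or if a joint passes its speed limit or range.

## Working session

There is one attempt and no reset: what is moved stays moved. The work goes in short steps, Python scripts to look and compute and a shell command to move; the robot and the scene stay as the last step left them, time stands still between calls to the robot, and variables do not carry over. Pictures are saved under pics/ and viewed, at most 12 in all, crops included, and the job is handed in when it is done.

```bash
mkdir -p pics
python3 - <<'E'
from station import bot
import cv2,numpy as np
s=bot.read_state();print(s)
for n in("scene","top","wrist"):
    cv2.imwrite(f"pics/{n}0.png",bot.read_camera(n))
    print(n,{k:np.round(v,4).tolist() for k,v in bot.camera_info(n).items() if k!='name'})
print(bot.tip_extent)
E
```

```text
{'time_s': 0.0, 'qpos': array([-1.31950039,  0.41797478, -0.01031209,  1.61417855,  0.00466526,
        1.11070175, -0.05300083]), 'joint_vel': array([-0.00077258, -0.00111717,  0.00051762, -0.0017605 ,  0.00025038,
       -0.00035633,  0.00038378]), 'joint_efforts': array([ 2.23001421e-04, -8.51267624e+01,  6.38655089e-01, -4.25980568e+01,
       -4.88155615e-02,  1.88012532e-02,  1.11823067e-04]), 'tool_pos': array([0.1802848 , 0.59805015, 0.21882288]), 'orientation': array([-4.58263093e-01, -3.10786403e+00,  1.93545632e-03]), 'force': array([ 0.40977906,  0.23138763, -0.53474051]), 'torque': array([ 0.02934399,  0.01036221, -0.05595197]), 'grasp_force': 0.0, 'grip_width': 0.09405770762826486}
scene {'fx': 427.266, 'fy': 427.266, 'cx': 319.4264, 'cy': 202.5693, 'T': [[0.5277, 0.6111, -0.59, 1.0892], [0.8494, -0.383, 0.363, -0.1768], [-0.0041, -0.6927, -0.7212, 0.7764], [0.0, 0.0, 0.0, 1.0]]}
top {'fx': 507.4131, 'fy': 507.4131, 'cx': 318.6166, 'cy': 194.4906, 'T': [[0.0452, -0.9771, 0.2077, 0.2313], [-0.999, -0.0453, 0.0043, 0.1934], [0.0052, -0.2077, -0.9782, 1.5038], [0.0, 0.0, 0.0, 1.0]]}
wrist {'fx': 347.156, 'fy': 347.156, 'cx': 320.8359, 'cy': 200.4553, 'hand_eye': [[-0.0001, -0.9659, -0.2588, 0.0757], [1.0, -0.0002, 0.0003, 0.0001], [-0.0003, -0.2588, 0.9659, -0.1655], [0.0, 0.0, 0.0, 1.0]]}
0.014
```

View pics/scene0.png

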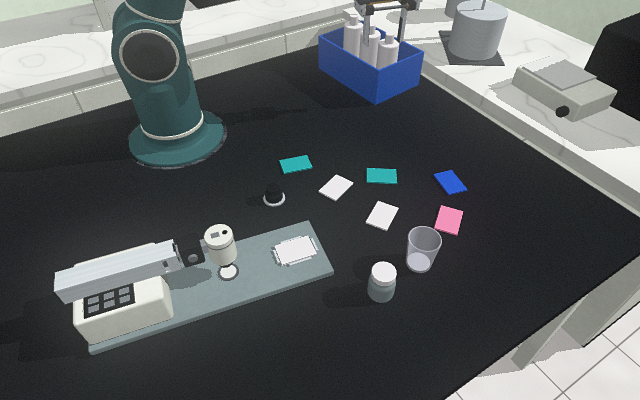

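View pics/top0.png

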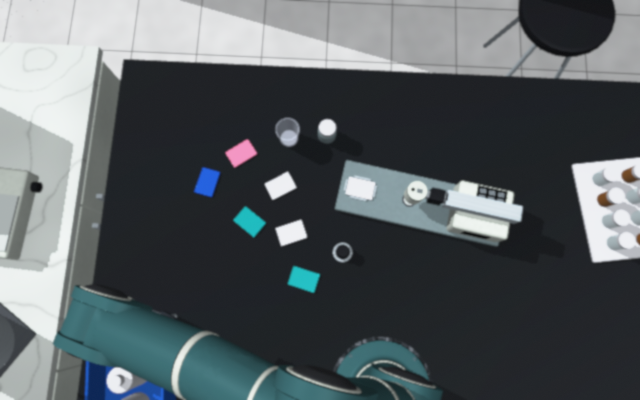

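Candidates in top: white (280,185) and (291,232). Turquoise (249,221) and (304,279), pink (241,153) and blue (207,182) are decoys. The white one at (360,188) is in the nest. Next: coarse positions from both fixed views, and the wrist picture.

```bash
cat > h.py <<'E'
from station import bot
import cv2,numpy as np
from scipy.spatial.transform import Rotation as R
def Ttool(s=None):
    s=s or bot.read_state();T=np.eye(4);T[:3,:3]=R.from_rotvec(s['orientation']).as_matrix();T[:3,3]=s['tool_pos'];return T
def shot(n,save=None):
    c=bot.camera_info(n);c['T']=Ttool()@c['hand_eye'] if n=='wrist' else c['T']
    im=bot.read_camera(n)
    if save: cv2.imwrite(save,im)
    return im,c
def ray(c,p):
    p=np.atleast_2d(p).astype(float);d=np.c_[(p[:,0]-c['cx'])/c['fx'],(p[:,1]-c['cy'])/c['fy'],np.ones(len(p))]@c['T'][:3,:3].T
    return c['T'][:3,3],d
def onplane(c,p,z):
    o,d=ray(c,p);return o+d*((z-o[2])/d[:,2])[:,None]
def proj(c,P):
    q=(np.atleast_2d(P)-c['T'][:3,3])@c['T'][:3,:3]
    return np.c_[q[:,0]/q[:,2]*c['fx']+c['cx'],q[:,1]/q[:,2]*c['fy']+c['cy']]
def tri(obs): # [(c,px)...]
    A=np.zeros((3,3));b=np.zeros(3)
    for c,p in obs:
        o,d=ray(c,p);d=d[0]/np.linalg.norm(d[0]);M=np.eye(3)-np.outer(d,d);A+=M;b+=M@o
    return np.linalg.solve(A,b)
def whites(im,lo=150,amin=100):
    h=cv2.cvtColor(im,cv2.COLOR_BGR2HSV);m=cv2.inRange(h,(0,0,lo),(179,60,255))
    cs,_=cv2.findContours(m,cv2.RETR_EXTERNAL,cv2.CHAIN_APPROX_NONE)
    return [c for c in cs if cv2.contourArea(c)>amin]
def rect(c,cont,z):
    P=onplane(c,cont[:,0]+0.0,z)[:,:2]
    (x,y),(w,h),a=cv2.minAreaRect((P*1000).astype(np.float32))
    if w>h: w,h,a=h,w,a+90   # a: direction of short side
    return np.array([x,y,w,h,(a+90)%180-90])
E
python3 - <<'E'
from h import *
for n in('top','scene','wrist'):
    im,c=shot(n)
    for k in whites(im):
        M=cv2.moments(k);p=(M['m10']/M['m00'],M['m01']/M['m00'])
        if cv2.contourArea(k)<6000: print(n,np.round(p),cv2.contourArea(k),np.round(rect(c,k,.006),1),np.round(onplane(c,p,.031),3))
print(Ttool()[:3,:3].round(3))
E
```

```text
top [256. 386.] 146.0 [  0.6 346.3  18.5  96.4  61.5] [[-0.     0.347  0.031]]
top [119. 380.] 489.0 [ -7.2 734.6  63.8  70.2 -22.1] [[-0.002  0.725  0.031]]
top [181. 362.] 396.0 [ 49.9 559.4  48.9 175.6  74.6] [[0.053 0.559 0.031]]
top [291. 232.] 490.5 [430.9 276.9  56.9  81.7  21.2] [[0.427 0.276 0.031]]
top [280. 185.] 456.5 [572.8 317.8  57.1  81.5  30.1] [[0.567 0.316 0.031]]
top [609. 208.] 5423.0 [ 547.9 -695.9  212.3  300.8  -81.5] [[ 0.543 -0.662  0.031]]
top [289. 137.] 188.5 [726.2 297.3  50.   60.2  12.7] [[0.718 0.299 0.031]]
top [327. 127.] 208.5 [764.8 183.6  49.8  52.3 -87.4] [[0.755 0.184 0.031]]
top [614.  76.] 264.5 [ 9.772e+02 -7.210e+02  2.130e+01  1.633e+02 -1.000e-01] [[ 0.965 -0.706  0.031]]
top [574.  75.] 127.0 [ 975.7 -592.    20.6   78.1    2.7] [[ 0.964 -0.581  0.031]]
top [539.  73.] 178.0 [ 977.4 -484.2   20.6  109.3    2.7] [[ 0.965 -0.471  0.031]]
top [577.  64.] 195.0 [ 1.0181e+03 -6.0100e+02  4.9700e+01  6.1100e+01  8.0000e-01] [[ 1.002 -0.593  0.031]]
top [542.  61.] 506.0 [ 1.0272e+03 -4.9830e+02  6.7400e+01  1.3000e+02  4.0000e-01] [[ 1.007 -0.
[... 1059 characters left out ...]
02  1.556e+02  2.291e+02  1.000e-01] [[-0.299 -0.328  0.031]]
scene [101.  94.] 1085.0 [-349.8 -136.9  153.3  155.3  -90. ] [[-0.301 -0.14   0.031]]
scene [474. 107.] 273.5 [332.9 849.2  15.5 442.4  89.9] [[0.387 0.816 0.031]]
scene [385.  32.] 1152.5 [-203.2  923.6  130.9  539.4   49.2] [[-0.174  0.906  0.031]]
wrist [183. 308.] 139.5 [280.5 393.4  12.8  53.5  54.4] [[0.275 0.404 0.031]]
wrist [632. 100.] 3356.5 [251.1 927.7  21.  312.5  86.6] [[0.189 0.913 0.031]]
wrist [596. 134.] 3361.5 [239.9 895.6  13.9 313.5 -90. ] [[0.212 0.877 0.031]]
wrist [378.  12.] 371.5 [ 38.7 698.3  14.2  39.9  38.2] [[0.042 0.695 0.031]]
[[-0.957  0.289 -0.   ]
 [ 0.289  0.957 -0.001]
 [-0.    -0.001 -1.   ]]
```

View pics/wrist0.png

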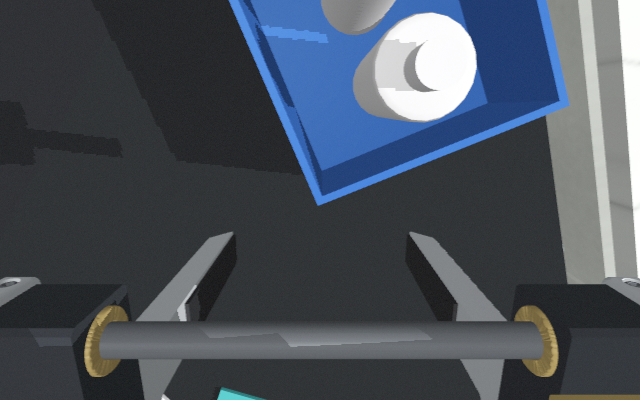

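The two white plaques on the bench agree in both views, as A (0.432, 0.277) and B (0.574, 0.318). The wrist picture shows only the blue box with bottles and none of the parts. I'll move over the middle of the work.

```bash
python3 -m inch '[[[-0.7,-0.48,-0.05,0,0,0,1],[-0.7,-0.48,-0.05,0,0,0,1],[-0.7,-0.48,-0.05,0,0,0,1],[-0.7,-0.48,-0.05,0,0,0,1],[-0.7,-0.48,-0.05,0,0,0,1],[-0.7,-0.48,-0.05,0,0,0,1],[-0.7,-0.48,-0.05,0,0,0,1],[-0.7,-0.48,-0.05,0,0,0,1],[-0.7,-0.48,-0.05,0,0,0,1],[-0.7,-0.48,-0.05,0,0,0,1],[-0.7,-0.48,-0.05,0,0,0,1],[-0.7,-0.48,-0.05,0,0,0,1],[0,0,0,0,0,1,1],[0,0,0,0,0,1,1],[0,0,0,0,0,1,1],[0,0,0,0,0,1,1],[0,0,0,0,0,1,1],[0,0,0,0,0,1,1],[0,0,0,0,0,1,1],[0,0,0,0,0,1,1]]]'
python3 - <<'E'
from h import *
im,c=shot('wrist','pics/w1.png')
for k in whites(im):
    M=cv2.moments(k);p=(M['m10']/M['m00'],M['m01']/M['m00'])
    print(np.round(p),cv2.contourArea(k),np.round(rect(c,k,.006),1))
print(Ttool().round(3))
E
```

```text
time_s: 2.3
tool_pos: [0.4994, 0.2014, 0.2495]
orientation: [1.638, 2.681, -0.0]
force: [0.8, 0.1, 0.5]
grip_width: 0.0939
grasp_force: 0.0
[157. 374.] 887.5 [ 432.7 -161.3   57.5   57.6  -62.9]
[288. 379.] 2201.5 [588.6 -85.3  67.9 141.8 -62.9]
[257. 369.] 487.5 [546.4 -88.5  35.1  40.7 -62.9]
[203. 376.] 1686.0 [ 479.2 -135.2   55.8  133.9  -44.4]
[ 16. 287.] 508.0 [ 208.9 -114.9   28.    67.7  -33.7]
[471. 280.] 2520.5 [723.5 166.8  65.4 180.3 -87.4]
[184. 283.] 2392.5 [417.1  -6.9  48.7 183.3 -15. ]
[317. 283.] 10428.5 [569.8  40.6 158.9 186.6 -10.9]
[538. 196.] 1998.5 [769.9 298.6  84.7 129.8 -69.5]
[212. 177.] 414.5 [383.5 131.5  43.2  55.6  66.1]
[427. 111.] 3454.5 [575.4 318.8  55.1  81.8  30.7]
[300.  84.] 3626.5 [432.8 278.9  56.2  80.   20.6]
[[-0.451  0.893  0.     0.499]
 [ 0.893  0.451 -0.     0.201]
 [-0.     0.    -1.     0.249]
 [ 0.     0.     0.     1.   ]]
```

View pics/w1.png

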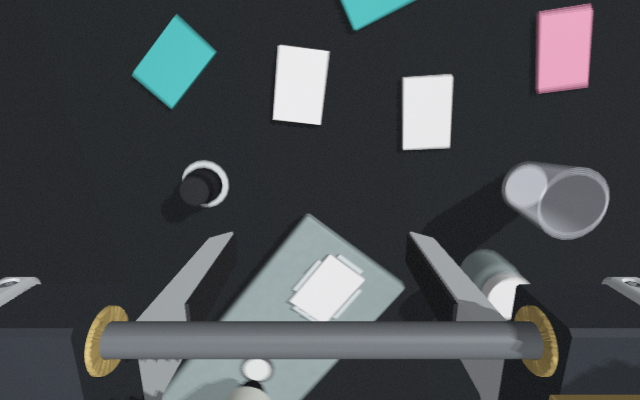

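The two plain white rectangles at (300,84) and (427,111) measure 55-56 x 80-82 mm, so they are plaque_1 and plaque_2. The turquoise (174,60) and (375,10) and the pink (565,48) are decoys. This picture serves as the confirming close view. The nest plaque is at (328,288). Next I'll measure the nest from closer.

```bash
python3 -m inch '[[[-0.8,-0.2,0,0,0,0,1],[-0.8,-0.2,0,0,0,0,1],[-0.8,-0.2,0,0,0,0,1],[-0.8,-0.2,0,0,0,0,1],[-0.8,-0.2,0,0,0,0,1],[0,0,0,0,0,0.94,1],[0,0,0,0,0,0.94,1],[0,0,0,0,0,0.94,1],[0,0,0,0,0,0.94,1],[0,0,0,0,0,0.94,1],[0,0,0,0,0,0.94,1],[0,0,0,0,0,0.94,1],[0,0,0,0,0,0,1]]]'
python3 - <<'E'
from h import *
im,c=shot('wrist','pics/w2.png')
for lo in(200,215,230):
  for k in whites(im,lo):
    M=cv2.moments(k);p=(M['m10']/M['m00'],M['m01']/M['m00'])
    if p[1]<300:print(lo,np.round(p),cv2.contourArea(k),np.round(rect(c,k,.031),1))
print(Ttool().round(3))
E
```

```text
time_s: 3.65
tool_pos: [0.547, 0.001, 0.2495]
orientation: [2.412, 2.013, -0.0]
force: [0.4, 0.5, 0.6]
grip_width: 0.0938
grasp_force: 0.0
200 [334. 282.] 2718.0 [ 538.3 -132.1   75.8   75.9   33.1]
200 [333. 231.] 312.5 [550.8 -68.2  25.8  42.4  40.6]
200 [331. 143.] 117.5 [563.7  36.3   4.3  34.   79.7]
200 [361. 101.] 178.5 [602.7  73.8   4.9  49.1 -10.5]
200 [301. 100.] 153.5 [540.4  85.1   4.2  49.1 -11.1]
200 [169.  82.] 204.0 [405.6 127.6  20.9  48.2  27. ]
200 [331. 100.] 3877.5 [571.4  79.3  55.   78.7 -10.3]
200 [331.  57.] 134.5 [579.3 122.8   3.8  35.1  79.7]
215 [334. 283.] 2630.0 [ 538.1 -131.7   74.3   74.7   79.7]
215 [329. 226.] 167.0 [545.8 -57.8  14.2  31.7  82. ]
215 [361. 102.] 116.5 [602.7  73.3   3.8  48.1 -10.2]
215 [302. 100.] 127.5 [540.7  84.6   3.2  48.1 -11.1]
215 [331. 100.] 3818.0 [571.3  79.3  53.8  78.7 -10.3]
215 [332.  57.] 132.0 [579.8 122.7   3.8  34.1  79.7]
230 [334. 283.] 2552.5 [ 538.6 -132.4   73.    73.5   79.7]
230 [330. 225.] 144.5 [546.4 -57.8  11.9  30.5  82.1]
230 [331. 101.] 3709.0 [571.4  78.8  52.9  77.8 -10.3]
[[ 0.175  0.984 -0.     0.547]
 [ 0.984 -0.175 -0.     0.001]
 [-0.    -0.    -1.     0.249]
 [ 0.     0.     0.     1.   ]]
```

View pics/w2.png

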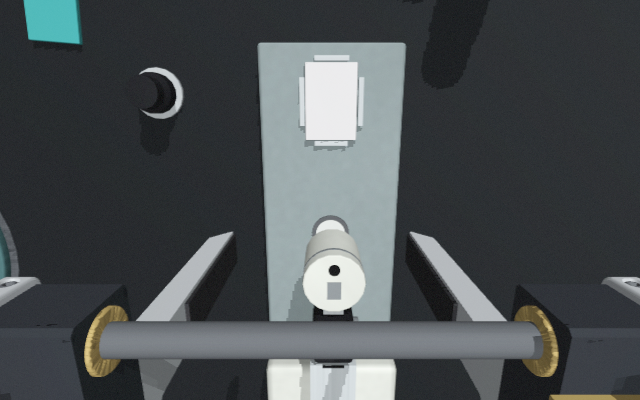

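The nest plaque at (331,100) sits centred between its lips, at yaw -10.3°. The head top is at (334,282). Next I'll triangulate the heights as a check.

Run:
```python
from h import *
def cen(im,lo,p,z=0):
    ks=whites(im,lo);k=min(ks,key=lambda k:np.linalg.norm(k[:,0].mean(0)-p));M=cv2.moments(k)
    return np.array([M['m10']/M['m00'],M['m01']/M['m00']]),k
C={n:bot.camera_info(n) for n in('top','scene','wrist')}
w2=dict(C['wrist']);w2['T']=Ttool()@w2['hand_eye']
w1=dict(C['wrist']);T=np.eye(4);T[:3,:3]=R.from_rotvec([1.638,2.681,0]).as_matrix();T[:3,3]=[.4994,.2014,.2495];w1['T']=T@w1['hand_eye']
I={n:cv2.imread(f'pics/{n}.png') for n in('top0','scene0','w1','w2')}
for nm,pt,ps,pw in(('A',(291,232),(336,187),(300,84)),('B',(280,185),(382,215),(427,111))):
    print(nm,tri([(C['top'],cen(I['top0'],150,pt)[0]),(C['scene'],cen(I['scene0'],150,ps)[0]),(w1,cen(I['w1'],180,pw)[0])]).round(4),
     rect(w1,cen(I['w1'],200,pw)[1],.006).round(1))
a=cen(I['w1'],215,(328,288))
print('nest',a[0],cv2.contourArea(a[1]),rect(w1,a[1],.031).round(1),tri([(w1,a[0]),(w2,cen(I['w2'],215,(331,100))[0])]).round(4))
t=cen(I['top0'],215,(360,188));s=cen(I['scene0'],215,(296,250));print(t[0],s[0],cv2.contourArea(t[1]),cv2.contourArea(s[1]))
print(tri([(C['top'],t[0]),(C['scene'],s[0]),(w2,cen(I['w2'],215,(331,100))[0])]).round(4))
print('head',onplane(w2,(334,282),.15).round(4))
```

```text
A [0.4313 0.2783 0.0026] [432.7 278.6  54.1  79.2  20.6]
B [0.5738 0.3189 0.0039] [575.  318.3  54.   78.9  29.9]
nest [326.76530542 289.3841576 ] 2436.5 [569.6  76.1  53.5  84.1 -10.9] [0.5703 0.0803 0.0319]
[359.8399006  187.71778488] [293.81245675 249.25028835] 469.5 722.5
[0.5704 0.0784 0.0304]
head [[ 0.5457 -0.0666  0.15  ]]
```

Heights are consistent: bench plaques about 3-4 mm, nest plaque top about 31 mm. Moving over A.

```bash
python3 -m inch '[[[0.723,-0.46,0,0,0,0,1],[0.723,-0.46,0,0,0,0,1],[0.723,-0.46,0,0,0,0,1],[0.723,-0.46,0,0,0,0,1],[0.723,-0.46,0,0,0,0,1],[0.723,-0.46,0,0,0,0,1],[0.723,-0.46,0,0,0,0,1],[0,0,0.3,0,0,-0.893,1],[0,0,0.5,0,0,-0.893,1],[0,0,0.6,0,0,-0.893,1],[0,0,0.6,0,0,-0.893,1],[0,0,0.5,0,0,-0.893,1],[0,0,0.5,0,0,-0.893,1],[0,0,0,0,0,0,1],[0,0,0,0,0,0,1]]]'
cat > look.py <<'E'
from h import *
import sys
# usage: look.py z lo : whites at plane z nearest to TCP; offsets in tool axes
z,lo=float(sys.argv[1]),int(sys.argv[2])
T=Ttool();im,c=shot('wrist',sys.argv[3] if len(sys.argv)>3 else None)
for k in whites(im,lo,800):
    r=rect(c,k,z);d=np.r_[r[:2]/1000,0]-np.r_[T[:2,3],0]
    if np.linalg.norm(d)<.12: print(r.round(1),'tool xy mm',(1000*T[:3,:3].T@d)[:2].round(1),'px',k[:,0].min(0),k[:,0].max(0))
yaw=np.degrees(np.arctan2(T[1,1],T[0,1]));print('tcp',T[:3,3].round(4),'yaw y',yaw.round(2))
E
python3 look.py .006 190
```

```text
time_s: 5.2
tool_pos: [0.4341, 0.2785, 0.1]
orientation: [1.794, 2.579, -0.0]
force: [0.7, -0.5, 0.9]
grip_width: 0.0937
grasp_force: 0.0
[432.  278.4  54.   79.4  21.3] tool xy mm [ 0.6 -2.1] px [282 156] [353 254]
tcp [0.4341 0.2785 0.1   ] yaw y 20.34
```

```bash
python3 -m inch '[[[0.01,-0.04,0.5,0,0,-0.08,1],[0,0,0.5,0,0,0,1],[0,0,0.4,0,0,0,1],[0,0,0.2,0,0,0,1],[0,0,0.08,0,0,0,1],[0,0,0,0,0,0,0.3],[0,0,0,0,0,0,0.3],[0,0,0,0,0,0,0.3],[0,0,0,0,0,0,0.3],[0,0,0,0,0,0,0.3],[0,0,0,0,0,0,0.3]]]' 12
```

```text
time_s: 6.35
tool_pos: [0.432, 0.2785, 0.0157]
orientation: [1.783, 2.586, 0.0]
force: [-1.4, -1.1, 5.0]
grip_width: 0.0546
grasp_force: 12.0
```

```bash
python3 -m inch '[[[0,0,-0.3,0,0,0,0.3],[0,0,-0.7,0,0,0,0.3],[0,0,-0.7,0,0,0,0.3],[0,0,-0.3,0,0,0,0.3],[-0.4,0.1,0,0,0,0,0.3],[-0.786,0.199,0,0,0,0,0.3],[-0.786,0.199,0,0,0,0,0.3],[-0.786,0.199,0,0,0,0,0.3],[-0.786,0.199,0,0,0,0,0.3],[-0.786,0.199,0,0,0,0,0.3],[-0.386,0.099,0,0,0,0,0.3],[0,0,0,0,0,0.905,0.3],[0,0,0,0,0,0.905,0.3],[0,0,0,0,0,0.905,0.3],[0,0,0,0,0,0.905,0.3],[0,0,0,0,0,0.905,0.3],[0,0,0,0,0,0.905,0.3],[0,0,0,0,0,0,0.3],[0,0,0,0,0,0,0.3]]]'
python3 look.py .108 200 pics/w3.png
```

```text
time_s: 8.25
tool_pos: [0.5714, 0.0794, 0.1154]
orientation: [2.408, 2.017, -0.0]
force: [1.0, 0.1, 0.2]
grip_width: 0.0544
grasp_force: 12.0
[571.   80.3  53.2  77.9  -9.9] tool xy mm [ 0.9 -0.6] px [268 180] [372 315]
[579.4 124.3   9.7  37.2  79.9] tool xy mm [45.7 -0. ] px [285 159] [359 178]
tcp [0.5714 0.0794 0.1154] yaw y -10.1
```

View pics/w3.png

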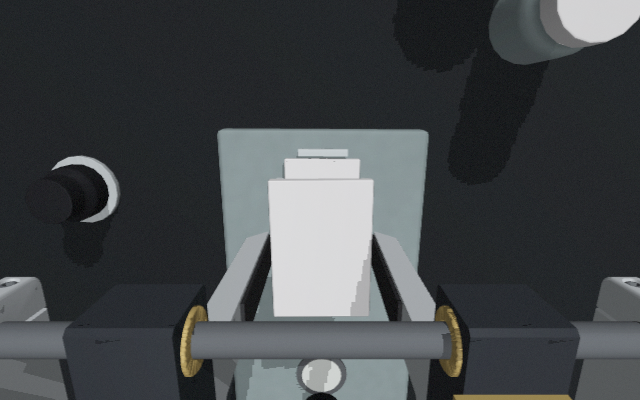

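The held plaque spans (268..372, 180..315), and the nest plaque's far edge at row 159 is visible beyond it. I'll compare far edges and corners.

Run:
```python
from h import *
im=cv2.imread('pics/w3.png');c=bot.camera_info('wrist');T=Ttool();c['T']=T@c['hand_eye']
h=cv2.cvtColor(im,cv2.COLOR_BGR2GRAY).astype(float)
for x in(298,312,335,350): 
    g=np.diff(h[140:190,x]);print(x,[(140+i+.5,int(g[i])) for i in np.argsort(-abs(g))[:6]])
for y in(166,172):
    g=np.diff(h[y,270:375]);print(y,[(270+i+.5,int(g[i])) for i in np.argsort(-abs(g))[:4]])
for y in(190,215):
    g=np.diff(h[y,255:390]);print(y,[(255+i+.5,int(g[i])) for i in np.argsort(-abs(g))[:5]])
f=lambda p,z:(1000*((onplane(c,p,z)[0]-T[:3,3])@T[:3,:3]))[:2].round(2)
print(f((321,158.5),.031),f((321,179.5),.1057),'nest lr',f((284.5,168),.031),f((359.5,168),.031),'held lr',f((269,190),.1057),f((372.5,190),.1057))
```

```text
298 [(np.float64(158.5), 55), (np.float64(155.5), -54), (np.float64(157.5), 47), (np.float64(148.5), 31), (np.float64(178.5), -28), (np.float64(180.5), 23)]
312 [(np.float64(155.5), -60), (np.float64(158.5), 53), (np.float64(157.5), 49), (np.float64(148.5), 33), (np.float64(178.5), -29), (np.float64(156.5), -24)]
335 [(np.float64(158.5), 89), (np.float64(156.5), -49), (np.float64(148.5), 39), (np.float64(155.5), -37), (np.float64(179.5), 25), (np.float64(177.5), -19)]
350 [(np.float64(158.5), 43), (np.float64(179.5), 30), (np.float64(177.5), -21), (np.float64(157.5), 16), (np.float64(178.5), -12), (np.float64(159.5), 11)]
166 [(np.float64(283.5), 54), (np.float64(284.5), 41), (np.float64(359.5), -35), (np.float64(358.5), -27)]
172 [(np.float64(284.5), 58), (np.float64(358.5), -37), (np.float64(283.5), 32), (np.float64(359.5), -29)]
190 [(np.float64(372.5), -42), (np.float64(267.5), 40), (np.float64(268.5), 35), (np.float64(373.5), -23), (np.float64(266.5), -14)]
215 [(np.float64(268.5), 45), (np.float64(371.5), -43), (np.float64(269.5), 31), (np.float64(372.5), -24), (np.float64(267.5), -13)]
[39.81 -0.38] [39.6  -0.41] nest lr [ 32.88 -26.91] [32.88 27.62] held lr [ 34.05 -27.37] [34.05 26.28]
```

```bash
python3 -m inch '[[[0.005,0.01,0.5,0,0,0.035,0.3],[0,0,0.5,0,0,0,0.3],[0,0,0.2,0,0,0,0.3],[0,0,0.1,0,0,0,0.3],[0,0,0.05,0,0,0,0.3],[0,0,0.02,0,0,0,0.3],[0,0,0,0,0,0,0.3]]]'
```

```text
time_s: 9.0
tool_pos: [0.5724, 0.0795, 0.0476]
orientation: [2.414, 2.01, 0.001]
force: [0.5, -0.6, 0.1]
grip_width: 0.0548
grasp_force: 12.0
```

```bash
python3 -m inch '[[[0,0,0.014,0,0,0,0.3],[0,0,0.01,0,0,0,0.3],[0,0,0,0,0,0,0.3]]]'; python3 -m inch '[[[0,0,0,0,0,0,0.66],[0,0,0,0,0,0,0.66],[0,0,0,0,0,0,0.66],[0,0,0,0,0,0,0.66]]]'
```

```text
time_s: 9.3
tool_pos: [0.5724, 0.0795, 0.0466]
orientation: [2.415, 2.01, 0.001]
force: [-2.4, -0.8, 11.7]
grip_width: 0.0544
grasp_force: 12.0
time_s: 9.7
tool_pos: [0.5721, 0.0794, 0.0458]
orientation: [2.415, 2.01, -0.0]
force: [-0.6, -0.9, -0.3]
grip_width: 0.0623
grasp_force: 0.0
```

```bash
python3 -m inch '[[[0,0,-0.3,0,0,0,0.75],[0,0,-0.7,0,0,0,0.85],[0,0,-0.7,0,0,0,1],[-0.2,0,-0.7,0,0,0,1],[-0.2,0,-0.6,0,0,0,1],[0,0,0,0,0,0,1]]]'; python3 look.py .037 200 pics/w4.png; python3 -c "
import cv2;im=cv2.imread('pics/w4.png')[90:330,210:450];cv2.imwrite('pics/w4c.png',cv2.resize(im,None,fx=2.5,fy=2.5))"
```

```text
time_s: 10.3
tool_pos: [0.5701, 0.0583, 0.2007]
orientation: [2.415, 2.005, 0.009]
force: [1.1, 0.0, -0.5]
grip_width: 0.0939
grasp_force: 0.0
[573.1  44.1 128.1 186.3 -10.6] tool xy mm [-13.4   5.6] px [260 103] [391 287]
tcp [0.5701 0.0583 0.2007] yaw y -10.59
```

View pics/w4c.png

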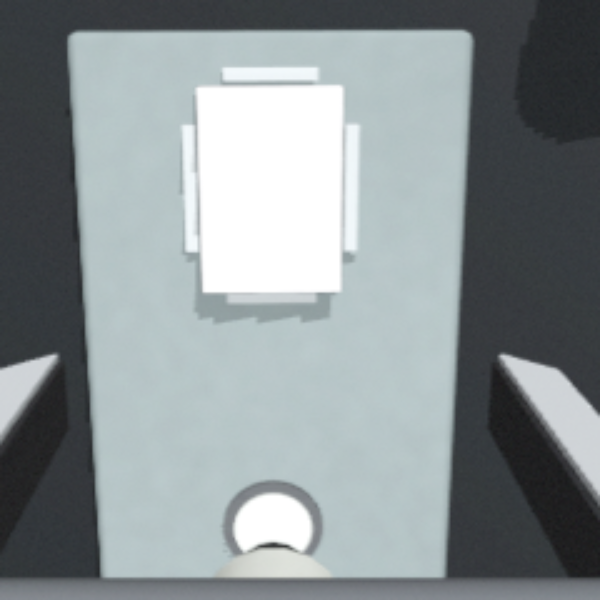

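The stack of two looks flush, with its top face at (338,165) in the full picture. Now B.

```bash
python3 -m inch '[[[0.855,-0.143,0,0,0,0,1],[0.855,-0.143,0,0,0,0,1],[0.855,-0.143,0,0,0,0,1],[0.855,-0.143,0,0,0,0,1],[0.855,-0.143,0,0,0,0,1],[0.855,-0.143,0,0,0,0,1],[0,0,0.2,0,0,-0.89,1],[0,0,0.3,0,0,-0.89,1],[0,0,0.3,0,0,-0.89,1],[0,0,0.3,0,0,-0.89,1],[0,0,0.3,0,0,-0.89,1],[0,0,0.3,0,0,-0.89,1],[0,0,0.3,0,0,-0.89,1],[0,0,0,0,0,-0.89,1],[0,0,0,0,0,0,1],[0,0,0,0,0,0,1]]]'; python3 look.py .006 190
```

```text
time_s: 11.95
tool_pos: [0.5728, 0.3198, 0.0956]
orientation: [-1.567, -2.723, 0.0]
force: [-0.3, 0.8, 0.8]
grip_width: 0.094
grasp_force: 0.0
[573.7 319.8  55.   79.8  30.8] tool xy mm [-0.5  0.9] px [285 158] [358 258]
tcp [0.5728 0.3198 0.0956] yaw y 30.17
```

```bash
python3 -m inch '[[[-0.01,0.018,0.5,0,0,-0.08,1],[0,0,0.5,0,0,0,1],[0,0,0.35,0,0,0,1],[0,0,0.17,0,0,0,1],[0,0,0.07,0,0,0,1],[0,0,0,0,0,0,0.3],[0,0,0,0,0,0,0.3],[0,0,0,0,0,0,0.3],[0,0,0,0,0,0,0.3],[0,0,0,0,0,0,0.3],[0,0,0,0,0,0,0.3]]]' 12
```

```text
time_s: 13.1
tool_pos: [0.574, 0.3199, 0.0165]
orientation: [1.552, 2.731, 0.0]
force: [0.0, -0.8, 2.8]
grip_width: 0.0544
grasp_force: 12.0
```

```bash
python3 -m inch '[[[0,0,-0.4,0,0,0,0.3],[0,0,-0.8,0,0,0,0.3],[0,0,-0.7,0,0,0,0.3],[-0.343,-0.2075,0,0,0,0,0.3],[-0.686,-0.415,0,0,0,0,0.3],[-0.686,-0.415,0,0,0,0,0.3],[-0.686,-0.415,0,0,0,0,0.3],[-0.686,-0.415,0,0,0,0,0.3],[-0.686,-0.415,0,0,0,0,0.3],[-0.343,-0.2075,0,0,0,0,0.3],[0,0,0,0,0,0.899,0.3],[0,0,0,0,0,0.899,0.3],[0,0,0,0,0,0.899,0.3],[0,0,0,0,0,0.899,0.3],[0,0,0,0,0,0.899,0.3],[0,0,0,0,0,0.899,0.3],[0,0,0,0,0,0.899,0.3],[0,0,0,0,0,0.899,0.3],[0,0,0,0,0,0,0.3],[0,0,0,0,0,0,0.3]]]'
python3 look.py .107 200 pics/w5.png
python3 - <<'E'
from h import *
im=cv2.imread('pics/w5.png');c=bot.camera_info('wrist');T=Ttool();c['T']=T@c['hand_eye']
h=cv2.cvtColor(im,cv2.COLOR_BGR2GRAY).astype(float)
for x in(298,335): 
    g=np.diff(h[140:190,x]);print(x,[(140+i+.5,int(g[i])) for i in np.argsort(-abs(g))[:6]])
for y in(168,172,190,200):
    g=np.diff(h[y,255:390]);print(y,[(255+i+.5,int(g[i])) for i in np.argsort(-abs(g))[:6]])
f=lambda p,z:(1000*((onplane(c,p,z)[0]-T[:3,3])@T[:3,:3]))[:2].round(2)
for r in(156,157,158,159,160): print(r,f((321,r),.037))
for r in(178,179,180,181): print(r,f((321,r),.1065))
print('nest lr',f((282,168),.037),f((361,168),.037))
E
```

```text
time_s: 15.1
tool_pos: [0.572, 0.0791, 0.111]
orientation: [2.411, 2.014, -0.001]
force: [-0.2, 0.6, -0.8]
grip_width: 0.0548
grasp_force: 12.0
[571.9  81.5  51.9  76.3 -10.3] tool xy mm [ 2.4 -0.6] px [269 180] [372 315]
[579.8 124.2   8.5  38.3  79.7] tool xy mm [45.8 -0.4] px [282 161] [360 178]
tcp [0.572  0.0791 0.111 ] yaw y -10.27
298 [(np.float64(156.5), -86), (np.float64(158.5), 58), (np.float64(160.5), 48), (np.float64(149.5), 38), (np.float64(179.5), 30), (np.float64(177.5), -19)]
335 [(np.float64(156.5), -85), (np.float64(158.5), 56), (np.float64(160.5), 47), (np.float64(149.5), 40), (np.float64(179.5), 31), (np.float64(177.5), -20)]
168 [(np.float64(281.5), 54), (np.float64(360.5), -32), (np.float64(359.5), -31), (np.float64(282.5), 31), (np.float64(280.5), -20), (np.float64(283.5), 5)]
172 [(np.float64(281.5), 47), (np.float64(282.5), 37), (np.float64(359.5), -33), (np.float64(360.5), -31), (np.float64(280.5), -21), (np.float64(283.5), 8)]
190 [(np.float64(372.5), -41), (np.float64(268.5), 39), (np.float64(373.5), -23), (np.float64(269.5), 15), (np.float64(267.5), 11), (np.float64(371.5), -9)]
200 [(np.float64(268.5), 48), (np.float64(269.5), 35), (np.float64(372.5), -35), (np.float64(373.5), -20), (np.float64(267.5), -17), (np.float64(371.5), -9)]
156 [43.01 -0.38]
157 [42.32 -0.38]
158 [41.63 -0.38]
159 [40.93 -0.38]
160 [40.24 -0.38]
178 [41.41 -0.42]
179 [40.9  -0.42]
180 [40.39 -0.42]
181 [39.89 -0.42]
nest lr [ 34.64 -27.56] [34.64 27.49]
```

```bash
python3 -m inch '[[[0,0.004,0.4,0,0,0,0.3],[0,0,0.4,0,0,0,0.3],[0,0,0.2,0,0,0,0.3],[0,0,0.08,0,0,0,0.3],[0,0,0.06,0,0,0,0.3],[0,0,0,0,0,0,0.3]]]'
```

```text
time_s: 15.75
tool_pos: [0.5726, 0.0792, 0.0545]
orientation: [2.414, 2.011, 0.0]
force: [0.4, -0.5, -0.7]
grip_width: 0.0548
grasp_force: 12.0
```

```bash
python3 -m inch '[[[0,0,0.014,0,0,0,0.3],[0,0,0.008,0,0,0,0.3],[0,0,0,0,0,0,0.3]]]'; python3 -m inch '[[[0,0,0,0,0,0,0.66],[0,0,0,0,0,0,0.66],[0,0,0,0,0,0,0.66]]]'
```

```text
time_s: 16.05
tool_pos: [0.5727, 0.0793, 0.0535]
orientation: [2.414, 2.01, 0.001]
force: [-0.1, -0.6, 2.0]
grip_width: 0.0548
grasp_force: 12.0
time_s: 16.35
tool_pos: [0.5725, 0.0792, 0.0532]
orientation: [2.414, 2.01, -0.0]
force: [0.5, -0.1, 0.2]
grip_width: 0.0617
grasp_force: 0.0
```

```bash
python3 -m inch '[[[0,0,0.1,0,0,0,0.66],[0,0,0.074,0,0,0,0.66],[0,0,0,0,0,0,0.66],[0,0,0,0,0,0,0.4],[0,0,0,0,0,0,0.4],[0,0,0,0,0,0,0.4],[0,0,0,0,0,0,0.4]]]' 6; python3 -m inch '[[[0,0,0,0,0,0,0.68],[0,0,0,0,0,0,0.68],[0,0,0,0,0,0,0.68],[0,0,-0.4,0,0,0,0.8],[0,0,-0.8,0,0,0,1],[0,0,-0.8,0,0,0,1],[0,0,0,0,0,0,1]]]';python3 look.py .043 230 pics/w6.png;  python3 - <<'E'
import cv2
im=cv2.imread('pics/w6.png')[100:330,200:440];cv2.imwrite('pics/w6c.png',cv2.resize(im,None,fx=2.5,fy=2.5,interpolation=cv2.INTER_CUBIC))
E
```

```text
time_s: 17.05
tool_pos: [0.5725, 0.0792, 0.0445]
orientation: [2.414, 2.01, 0.0]
force: [-0.1, -0.1, -1.3]
grip_width: 0.055
grasp_force: 6.0
time_s: 17.75
tool_pos: [0.5748, 0.0794, 0.1493]
orientation: [2.412, 2.008, 0.01]
force: [0.8, -0.1, -0.4]
grip_width: 0.0919
grasp_force: 0.0
[571.8  79.7  53.4  78.4 -10.4] tool xy mm [-0.2 -3.1] px [283 156] [350 249]
tcp [0.5748 0.0794 0.1493] yaw y -10.44
```

View pics/w6c.png

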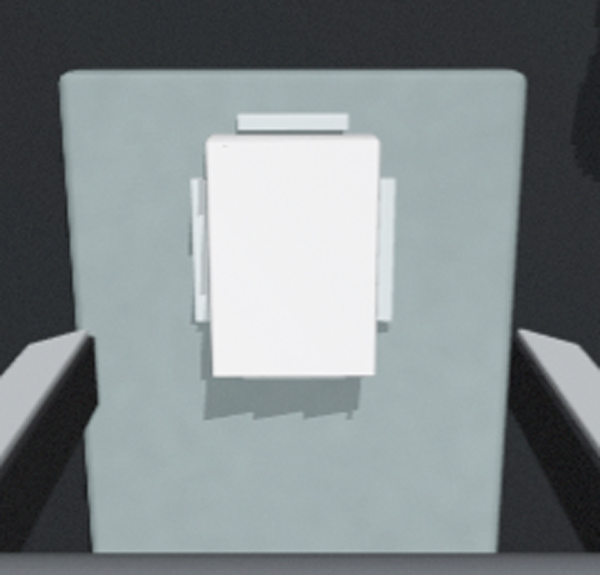

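The stack looks flush across x. I'll do the same light squeeze along the long side.

```bash
python3 -m inch '[[[0,0,0,0,0,-0.983,1],[0,0,0,0,0,-0.983,1],[0,0,0,0,0,-0.983,1],[0,0,0,0,0,-0.983,1],[0,0,0,0,0,-0.983,1],[0,0,0,0,0,-0.983,1],[0,0,0,0,0,-0.983,1],[0,0,0,0,0,-0.983,1],[0,0,0,0,0,-0.983,1],[0,0,0,0,0,-0.983,1],[0,0,0,0,0,-0.983,1],[0,0,0,0,0,-0.983,1],[0,0,0,0,0,-0.983,1],[0,0,0,0,0,-0.983,1],[0,0,0,0,0,-0.983,1],[0,0,0,0,0,-0.983,1],[0,0,0,0,0,0,1],[0,0,0,0,0,0,1]]]';python3 look.py .043 230; python3 -c "
from station import bot;print(bot.read_state()['qpos'].round(2))"
```

```text
time_s: 19.6
tool_pos: [0.5721, 0.0791, 0.1438]
orientation: [-0.287, -3.127, 0.0]
force: [1.1, 0.3, 0.9]
grip_width: 0.0938
grasp_force: 0.0
[573.   81.2  55.5  83.9 -10.5] tool xy mm [-0.5  2.2] px [270 172] [376 239]
tcp [0.5721 0.0791 0.1438] yaw y 79.51
[-0.31  0.42  0.16  1.81 -0.08  0.92  1.26]
```

```bash
python3 -m inch '[[[0,0.015,0.5,0,0,-0.02,1],[0,0,0.6,0,0,0,1],[0,0,0.5,0,0,0,1],[0,0,0.2,0,0,0,1],[0,0,0.1,0,0,0,1],[0,0,0.08,0,0,0,1],[0,0,0,0,0,0,1],[0,0,0,0,0,0,0.7],[0,0,0,0,0,0,0.7],[0,0,0,0,0,0,0.7],[0,0,0,0,0,0,0.7],[0,0,0,0,0,0,0.7]]]' 5; python3 -m inch '[[[0,0,0,0,0,0,1],[0,0,0,0,0,0,1],[0,0,0,0,0,0,1],[0,0,0,0,0,0,1],[0,0,-0.3,0,0,0,1],[0,0,-0.7,0,0,0,1],[0,0,-0.9,0,0,0,1],[0,0,-0.9,0,0,0,1],[0,0,-0.9,0,0,0,1],[0,0,-0.4,0,0,0,1],[0,0,0,0,0,0,1]]]';python3 look.py .043 230 pics/w7.png;  python3 - <<'E'
import cv2
im=cv2.imread('pics/w7.png')[120:320,220:420];cv2.imwrite('pics/w7c.png',cv2.resize(im,None,fx=3,fy=3,interpolation=cv2.INTER_CUBIC))
E
```

```text
time_s: 20.85
tool_pos: [0.573, 0.08, 0.0461]
orientation: [0.279, 3.128, 0.0]
force: [-1.6, -1.1, 6.7]
grip_width: 0.08
grasp_force: 5.0
time_s: 21.95
tool_pos: [0.5738, 0.0801, 0.2549]
orientation: [0.279, 3.124, 0.003]
force: [-0.3, 0.3, 0.1]
grip_width: 0.094
grasp_force: 0.0
[573.3  81.9  56.2  82.4 -10.2] tool xy mm [0.8 1.8] px [284 151] [359 201]
tcp [0.5738 0.0801 0.2549] yaw y 79.8
```

View pics/w7c.png

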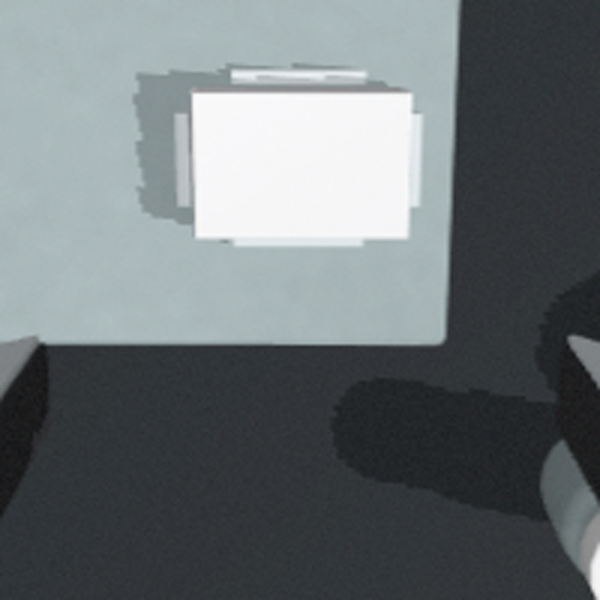

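The stack is square and flush, at 80.0 and 55.0 mm across in the two squeezes. Now the boom grip.

```bash
python3 -m inch '[[[0,0,0,0,0,0.983,1],[0,0,0,0,0,0.983,1],[0,0,0,0,0,0.983,1],[0,0,0,0,0,0.983,1],[0,0,0,0,0,0.983,1],[0,0,0,0,0,0.983,1],[0,0,0,0,0,0.983,1],[0,0,0,0,0,0.983,1],[0,0,0,0,0,0.983,1],[0,0,0,0,0,0.983,1],[0,0,0,0,0,0.983,1],[0,0,0,0,0,0.983,1],[0,0,0,0,0,0.983,1],[0,0,0,0,0,0.983,1],[0,0,0,0,0,0.983,1],[0,0,0,0,0,0.983,1],[-0.8,0,0,0,0,0,1],[-0.8,0,0,0,0,0,1],[-0.8,0,0,0,0,0,1],[-0.8,0,0,0,0,0,1]]]'; python3 -m inch '[[[-0.8,0,0,0,0,0,1],[0,0,0,0,0,0,1],[0,0,0,0,0,0,1]]]'
python3 - <<'E'
from h import *
im,c=shot('wrist','pics/w8.png');T=Ttool();print(T.round(4))
print(proj(c,[.5347,-.1232,.155]))
E
```

```text
time_s: 24.0
tool_pos: [0.5429, -0.0788, 0.2498]
orientation: [-2.411, -2.013, 0.002]
force: [1.0, 0.4, -0.3]
grip_width: 0.0942
grasp_force: 0.0
time_s: 24.3
tool_pos: [0.5362, -0.1173, 0.2499]
orientation: [-2.413, -2.01, 0.001]
force: [-0.3, -0.0, -0.8]
grip_width: 0.0942
grasp_force: 0.0
[[ 1.788e-01  9.839e-01 -1.100e-03  5.365e-01]
 [ 9.839e-01 -1.788e-01  3.000e-04 -1.162e-01]
 [ 1.000e-04 -1.100e-03 -1.000e+00  2.499e-01]
 [ 0.000e+00  0.000e+00  0.000e+00  1.000e+00]]
[[321.10126244 214.87010469]]
```

View pics/w8.png

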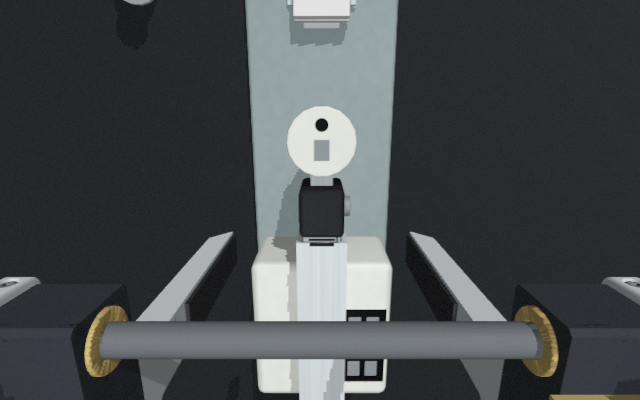

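The grip block is at (321,208) with its button at (347,205), on the +x side. The head top is at (322,141), and the index line and mouth are at about (321,243). I'll compare these with the predicted points, and with triangulation against the earlier head view.

Run:
```python
from h import *
im=cv2.imread('pics/w8.png');c=bot.camera_info('wrist');T=Ttool();c['T']=T@c['hand_eye']
yaw=np.radians(-10.3);O=np.array([.5716,.0796,0]);ex=np.array([np.cos(yaw),np.sin(yaw),0]);ey=np.array([-np.sin(yaw),np.cos(yaw),0])
P=lambda x,y,z:proj(c,O+ex*x+ey*y+[0,0,z])[0].round(1)
print('block top corners',[P(x,y,.155) for x in(-.018,.018) for y in(-.226,-.186)])
print('mouth',P(0,-.232,.149),P(-.021,-.232,.149),P(.021,-.232,.149),'button',P(.024,-.206,.128),'head top',P(0,-.15,.15),P(0,-.123,.15),P(0,-.177,.15))
h=cv2.cvtColor(im,cv2.COLOR_BGR2GRAY).astype(float)
for x in(308,318,330,338):
    g=np.diff(h[165:260,x]);print(x,[(165+i+.5,int(g[i])) for i in sorted(np.argsort(-abs(g))[:12])])
for y in(195,205,215,225,232):
    g=np.diff(h[y,285:365]);print(y,[(285+i+.5,int(g[i])) for i in sorted(np.argsort(-abs(g))[:6])])
# head top circle, triangulated with w2
w2=bot.camera_info('wrist');T2=np.eye(4);T2[:3,:3]=R.from_rotvec([2.412,2.013,0]).as_matrix();T2[:3,3]=[.547,.001,.2495];w2['T']=T2@w2['hand_eye']
def hc(f,p,y1):
    g=cv2.cvtColor(cv2.imread(f),cv2.COLOR_BGR2GRAY);q=cv2.HoughCircles(cv2.medianBlur(g,3),cv2.HOUGH_GRADIENT,1,20,param1=120,param2=15,minRadius=25,maxRadius=40)[0];return min(q,key=lambda k:np.hypot(*(k[:2]-p)))
a=hc('pics/w8.png',(322,141),0);b=hc('pics/w2.png',(334,282),0);print(a,b,tri([(c,a[:2]),(w2,b[:2])]).round(4),(O+ey*-.15).round(4))
d=np.array(O+ey*-.206)-T[:3,3];print('to grip tool axes mm',(T[:3,:3].T@(d+[0,0,.128])*1000).round(1))
```

```text
block top corners [array([298.5, 239.9]), array([297.6, 191.3]), array([343.4, 239.9]), array([344.3, 191.3])]
mouth [321.  244.1] [295.4 244.1] [346.5 244.1] button [348.9 206.6] head top [321.  143.6] [321.  106.7] [321.  178.6]
308 [(np.float64(172.5), -29), (np.float64(173.5), -62), (np.float64(176.5), -15), (np.float64(177.5), -84), (np.float64(185.5), 13), (np.float64(234.5), -11), (np.float64(235.5), 12), (np.float64(236.5), 88), (np.float64(237.5), 34), (np.float64(238.5), -32), (np.float64(242.5), 49), (np.float64(243.5), 13)]
318 [(np.float64(175.5), -35), (np.float64(185.5), -110), (np.float64(236.5), 90), (np.float64(238.5), -108), (np.float64(239.5), 36), (np.float64(240.5), 64), (np.float64(241.5), -38), (np.float64(242.5), -40), (np.float64(243.5), -37), (np.float64(244.5), 28), (np.float64(245.5), 124), (np.float64(246.5), 40)]
330 [(np.float64(174.5), -39), (np.float64(184.5), -23), (np.float64(185.5), -109), (np.float64(236.5), 90), (np.float64(238.5), -112), (np.float64(239.5), 38), (np.float64(240.5), 64), (np.float64(241.5), -35), (np.float64(242.5), -63), (np.fl
[... 602 characters left out ...]
loat64(342.5), -14), (np.float64(343.5), 89), (np.float64(344.5), 38), (np.float64(345.5), 9)]
215 [(np.float64(297.5), -25), (np.float64(298.5), -52), (np.float64(299.5), -18), (np.float64(343.5), 51), (np.float64(348.5), 22), (np.float64(349.5), 27)]
225 [(np.float64(298.5), -47), (np.float64(299.5), -47), (np.float64(301.5), 9), (np.float64(303.5), 10), (np.float64(343.5), 95), (np.float64(344.5), 20)]
232 [(np.float64(297.5), -11), (np.float64(298.5), -35), (np.float64(299.5), -40), (np.float64(340.5), -10), (np.float64(342.5), 28), (np.float64(343.5), 94)]
[320.5 142.5  33.8] [333.5 280.5  31.6] [ 0.5448 -0.0676  0.1453] [ 0.5448 -0.068   0.    ]
to grip tool axes mm [ -7.1  -0.4 121.9]
```

Measured features sit within about 1 mm (toward +y) of the predictions, and laterally centred. Descend and pinch.

```bash
python3 -m inch '[[[-0.12,-0.008,0.4,0,0,0,1],[0,0,0.6,0,0,0,1],[0,0,0.6,0,0,0,1],[0,0,0.5,0,0,0,1],[0,0,0.3,0,0,0,1],[0,0,0.14,0,0,0,1],[0,0,0,0,0,0,1],[0,0,0,0,0,0,1]]]'; python3 -c "
from h import *
T=Ttool();print((T[:3,:3].T@(np.array([.5347,-.1222,.128])-T[:3,3])*1000).round(1),np.degrees(np.arctan2(T[1,1],T[0,1])))"
```

```text
time_s: 25.15
tool_pos: [0.5359, -0.1226, 0.1244]
orientation: [2.411, 2.013, 0.001]
force: [0.2, -0.8, 0.2]
grip_width: 0.0941
grasp_force: 0.0
[ 0.2 -1.3 -3.6] -10.297448979115815
```

```bash
python3 -m inch '[[[0,-0.016,0.02,0,0,0,1],[0,0,0,0,0,0,0.2],[0,0,0,0,0,0,0.2],[0,0,0,0,0,0,0.2],[0,0,0,0,0,0,0.2],[0,0,0,0,0,0,0.2],[0,0,0,0,0,0,0.2],[0,0,0,0,0,0,0.2],[0,0,0,0,0,0,0.2],[0,0,0,0,0,0,0.2]]]' 35
```

```text
time_s: 26.15
tool_pos: [0.5355, -0.1226, 0.1226]
orientation: [2.411, 2.012, 0.001]
force: [10.5, -2.3, -5.7]
grip_width: 0.036
grasp_force: 35.0
```

Width is 36.0 mm, so the button is flush. Drawing out along tool +x (reader +y).

```bash
python3 -c "
from h import *
np.save('s0.npy',Ttool())"; python3 -m inch '[[[0.05,0.004,0,0,0,0,0.2],[0.1,0,0,0,0,0,0.2],[0.15,0,0,0,0,0,0.2],[0.2,0,0,0,0,0,0.2],[0.2,0,0,0,0,0,0.2],[0.2,0,0,0,0,0,0.2],[0.2,0,0,0,0,0,0.2],[0,0,0,0,0,0,0.2]]]'; python3 -c "
from h import *
T=Ttool();A=np.load('s0.npy');print((A[:3,:3].T@(T[:3,3]-A[:3,3])*1000).round(1))"
```

```text
time_s: 26.95
tool_pos: [0.5455, -0.068, 0.1226]
orientation: [2.41, 2.013, 0.001]
force: [8.6, -5.1, -5.4]
grip_width: 0.0356
grasp_force: 35.0
[55.6  0.1  0. ]
```

```bash
python3 -m inch '[[[0.15,0,0,0,0,0,0.2],[0.2,0,0,0,0,0,0.2],[0.2,0,0,0,0,0,0.2],[0.2,0,0,0,0,0,0.2],[0.2,0,0,0,0,0,0.2],[0.2,0,0,0,0,0,0.2],[0.2,0,0,0,0,0,0.2],[0.2,0,0,0,0,0,0.2],[0.15,0,0,0,0,0,0.2],[0.1,0,0,0,0,0,0.2],[0.05,0,0,0,0,0,0.2],[0.03,0,0,0,0,0,0.2],[0,0,0,0,0,0,0.2],[0,0,0,0,0,0,0.2]]]'; python3 -c "
from h import *
T=Ttool();A=np.load('s0.npy');print((A[:3,:3].T@(T[:3,3]-A[:3,3])*1000).round(1))
w,_=shot('wrist','pics/w9.png');s,_=shot('scene','pics/s9.png')
a=cv2.resize(s[170:310,40:340],(750,350),interpolation=cv2.INTER_CUBIC);b=w[100:350,120:520]
cv2.imwrite('pics/c9.png',np.vstack([a,np.pad(b,((0,0),(0,350),(0,0)))]))"
```

```text
time_s: 28.35
tool_pos: [0.5622, 0.023, 0.1226]
orientation: [2.411, 2.01, 0.001]
force: [8.5, -7.1, -5.0]
grip_width: 0.0356
grasp_force: 35.0
[148.    0.2  -0. ]
```

View pics/c9.png

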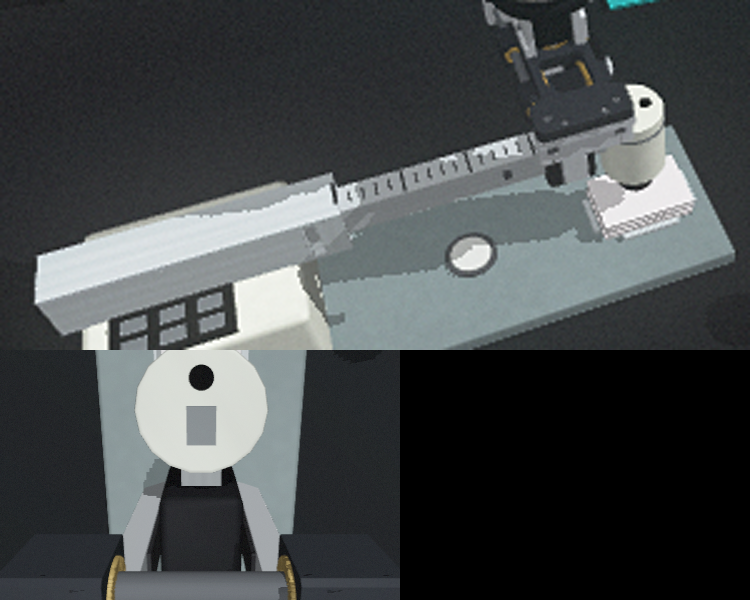

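The scene crop shows the three long marks after the mouth (crop x about 404, 469, 535, mouth about 337). That puts the third 50 mm interval ending at the mouth, a reading of about 148-150. Next I'll measure the head's travel with the wrist camera.

Run:
```python
from h import *
ey=np.array([np.sin(np.radians(10.3)),np.cos(np.radians(10.3)),0]);ex=np.array([ey[1],-ey[0],0]);O=np.array([.5716,.0796,0])
def head(f,T,lim):
    c=bot.camera_info('wrist');c['T']=T@c['hand_eye'];im=cv2.imread(f)
    hs=cv2.cvtColor(im,cv2.COLOR_BGR2HSV);m=cv2.inRange(hs,(0,0,200),(40,60,255));m=cv2.inRange(hs,(15,5,170),(45,60,255))
    cs,_=cv2.findContours(m[:lim],cv2.RETR_EXTERNAL,cv2.CHAIN_APPROX_NONE);k=max(cs,key=cv2.contourArea)
    P=onplane(c,k[:,0]+0.,.15);(q,r)=cv2.minEnclosingCircle((P[:,:2]*1000).astype(np.float32));p=np.r_[q,0]/1000-O
    print(f,cv2.contourArea(k),r,(p@ex*1000).round(1),(p@ey*1000).round(1))
T8=np.array([[.1788,.9839,-.0011,.5365],[.9839,-.1788,.0003,-.1162],[.0001,-.0011,-1,.2499],[0,0,0,1]])
T8[:3,:3]=R.from_rotvec([-2.413,-2.010,.001]).as_matrix();T8[:3,3]=[.5362,-.1173,.2499]
T=Ttool();head('pics/w8.png',T8,178);head('pics/w9.png',T,225)
print('tcp reader y',((T[:3,3]-O)@ey*1000).round(1),((T[:3,3]-O)@ex*1000).round(1))
# scene scale
c=bot.camera_info('scene')
for t in(144,146,148,150,152):
  print(t,[(proj(c,O+ey*(-.232+(t-m)/1000)+[0,0,.146])[0]).round(1).tolist() for m in(0,50,100,150)])
g=cv2.imread('pics/s9.png');g=cv2.cvtColor(g,cv2.COLOR_BGR2GRAY).astype(float)
a=proj(c,O+ey*-.24+[0,0,.146])[0];b=proj(c,O+ey*-.075+[0,0,.146])[0]
for off in(-.004,0,.004):
  s=np.arange(-.24,-.075,.001);pp=np.array([proj(c,O+ex*off+ey*y+[0,0,.146])[0] for y in s]).astype(np.float32)
  v=cv2.remap(g.astype(np.float32),pp[:,:1].copy(),pp[:,1:].copy(),cv2.INTER_CUBIC)[:,0]
  lm=[(int(round(s[i]*1000+232)),int(v[i])) for i in range(1,len(v)-1) if v[i]<v[i-1] and v[i]<=v[i+1]];print(off,lm)
```

```text
pics/w8.png 433.5 16.067716598510742 14.5 -151.9
pics/w9.png 1984.0 21.919187545776367 -11.1 -9.8
tcp reader y -57.4 0.9
144 [[250.2, 226.1], [224.9, 233.4], [198.7, 241.0], [171.7, 248.8]]
146 [[251.2, 225.8], [225.9, 233.1], [199.8, 240.7], [172.8, 248.5]]
148 [[252.2, 225.5], [226.9, 232.8], [200.8, 240.4], [173.9, 248.2]]
150 [[253.2, 225.2], [227.9, 232.5], [201.9, 240.1], [175.0, 247.9]]
152 [[254.2, 224.9], [229.0, 232.2], [202.9, 239.8], [176.1, 247.5]]
-0.004 [(-3, 26), (3, 217), (7, 210), (14, 145), (21, 153), (26, 149), (33, 152), (38, 147), (41, 155), (47, 47), (52, 154), (61, 153), (64, 154), (67, 157), (72, 150), (78, 136), (84, 193), (92, 149), (97, 60), (101, 156), (107, 216), (113, 215), (121, 213), (126, 208), (130, 217), (133, 215), (140, 150), (142, 154), (147, 82), (154, 32)]
0 [(-3, 45), (3, 213), (7, 96), (13, 135), (17, 79), (24, 154), (28, 90), (32, 154), (37, 62), (42, 152), (47, 58), (52, 153), (57, 88), (62, 150), (67, 68), (71, 149), (77, 83), (81, 146), (86, 93), (91, 149), (96, 84), (102, 148), (106, 97), (116, 107), (122, 213), (126, 142), (131, 213), (137, 101), (142, 153), (146, 63), (154, 33)]
0.004 [(-3, 43), (3, 214), (7, 110), (11, 218), (14, 147), (18, 90), (23, 153), (27, 59), (32, 154), (37, 77), (41, 155), (47, 79), (52, 152), (57, 83), (61, 154), (66, 88), (72, 155), (76, 97), (81, 152), (87, 86), (92, 150), (97, 60), (102, 154), (107, 81), (111, 146), (117, 91), (121, 209), (127, 78), (132, 212), (137, 105), (141, 151), (147, 57), (155, 29)]
```

```bash
python3 -m inch '[[[0.04,0,0,0,0,0,0.2],[0,0,0,0,0,0,0.2],[0,0,0,0,0,0,0.2]]]'
python3 - <<'E'
from h import *
ey=np.array([np.sin(np.radians(10.3)),np.cos(np.radians(10.3)),0]);ex=np.array([ey[1],-ey[0],0]);O=np.array([.5716,.0796,0])
def head(f,T,box,z=.15):
    c=bot.camera_info('wrist');c['T']=T@c['hand_eye'];g=cv2.cvtColor(cv2.imread(f),cv2.COLOR_BGR2GRAY)
    x0,y0,x1,y1=box;m=np.zeros_like(g);m[y0:y1,x0:x1]=(g[y0:y1,x0:x1]>195)*255
    cs,_=cv2.findContours(m,cv2.RETR_EXTERNAL,cv2.CHAIN_APPROX_NONE);k=max(cs,key=cv2.contourArea)
    P=(onplane(c,k[:,0]+0.,z)-O)*1000;X=P@ex;Y=P@ey
    for _ in range(4):
        A=np.c_[2*X,2*Y,np.ones(len(X))];s=np.linalg.lstsq(A,X**2+Y**2,rcond=None)[0];r=np.sqrt(s[2]+s[0]**2+s[1]**2)
        e=abs(np.hypot(X-s[0],Y-s[1])-r);X,Y=X[e<max(.6,np.median(e)*2)],Y[e<max(.6,np.median(e)*2)]
    print(f,'r %.1f centre x %.1f y %.1f n %d'%(r,s[0],s[1],len(X)))
T8=np.eye(4);T8[:3,:3]=R.from_rotvec([-2.413,-2.010,.001]).as_matrix();T8[:3,3]=[.5365,-.1162,.2499]
head('pics/w8.png',T8,(280,100,365,178))
w,_=shot('wrist','pics/w10.png');s,_=shot('scene','pics/s10.png');T=Ttool();head('pics/w10.png',T,(245,60,400,225))
A=np.load('s0.npy');print((A[:3,:3].T@(T[:3,3]-A[:3,3])*1000).round(1))
c=bot.camera_info('scene')
for nm in('s10','scene0'):
  g=cv2.cvtColor(cv2.imread(f'pics/{nm}.png'),cv2.COLOR_BGR2GRAY).astype(np.float32)
  q=np.arange(-.245,-.07,.0005);pp=np.array([proj(c,O+ex*.002+ey*y+[0,0,.146])[0] for y in q]).astype(np.float32)
  v=cv2.remap(g,pp[:,:1].copy(),pp[:,1:].copy(),cv2.INTER_CUBIC)[:,0]
  print(nm,[(round(float(q[i]*1000+232),1),int(v[i])) for i in range(1,len(v)-1) if v[i]<v[i-1] and v[i]<=v[i+1]])
E
```

```text
time_s: 28.75
tool_pos: [0.5625, 0.0249, 0.1226]
orientation: [2.411, 2.011, 0.0]
force: [8.9, -6.3, -5.4]
grip_width: 0.0357
grasp_force: 35.0
pics/w8.png r 25.9 centre x 0.2 y -148.4 n 196
pics/w10.png r 28.5 centre x -0.1 y 4.1 n 341
[150.    0.2  -0. ]
s10 [(-11.0, 221), (-2.0, 27), (3.5, 212), (9.0, 111), (13.0, 215), (19.5, 83), (24.0, 153), (25.5, 154), (29.0, 60), (33.5, 152), (38.5, 75), (44.0, 152), (49.0, 70), (55.5, 152), (59.5, 82), (64.0, 152), (69.0, 61), (74.5, 152), (78.5, 73), (84.0, 150), (88.5, 74), (93.5, 152), (99.0, 75), (104.0, 150), (108.5, 91), (114.0, 140), (118.5, 98), (123.5, 212), (129.0, 120), (133.0, 212), (139.0, 104), (143.0, 153), (148.5, 73), (157.5, 36)]
scene0 [(-12.0, 222), (-1.5, 28), (5.5, 31), (9.0, 51), (14.5, 49), (20.0, 51), (23.5, 50), (27.5, 54), (31.0, 51), (35.0, 52), (38.5, 48), (43.5, 43), (49.5, 148), (53.5, 135), (60.0, 233), (62.5, 232), (69.0, 174), (73.0, 182), (76.0, 189), (78.5, 172), (82.0, 161), (86.5, 231), (94.0, 211), (100.5, 232), (102.0, 232), (110.0, 41), (115.0, 50), (121.0, 51), (125.0, 52), (128.5, 53), (135.0, 52), (141.0, 48), (147.5, 49), (155.5, 53), (159.5, 51)]
```

Tool travel is 150.0 mm. The scene's scale marks agree: the zero mark is 150 mm from the index line. The pad stands undisturbed under the head, and the pinch holds at 35 N. Handing in.

```bash
python3 -c "
from station import bot;print(bot.sign_off())"
```

```text
the job is handed in; nothing more can be done
None
```

The job is handed in: the pad of three white plaques is stacked flush in the nest. The boom is held at the 150 mm mark with the lock button pressed in; the robot clock read about 29 s of the 69 s allowed.

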